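# Index the scanning turntable one notch

### The arm

A 7-joint arm with a two-finger parallel gripper is mounted at the origin on the work surface. World frame = base frame: x ahead of the robot, y to its left, z up, the work surface at z = 0. Lengths are in mm, angles in degrees, forces in N, time in s.
With the tool pointing down it reaches from about 350 to 900 mm from the base axis. Payload 19.9 kg.
Tool frame: the origin (TCP) lies between the finger pads; the fingertips stand ahead of it and the grasp point (between the pads) lies 2 mm behind it (manip.tip_reach is the z of the fingertips in the tool frame, in mm); z points along the fingers, y is the line along which they close (so a half turn about z gives the same grasp; the last joint's range is limited). The gripper opens to 94 mm and grips with 3 to 60 N. Pads are 16 mm wide; open, the fingers measure 119 mm over their backs; the gripper's body (75 mm by 177 mm) begins 78 mm behind the grasp point.
Start: joints at [64.085, 23.915, -0.59, 92.452, 0.269, 63.638, -3.037], TCP at [249.582, -572.983, 222.425] pointing down, gripper open.
Joint ranges: [-161.28, 161.28], [-22.2, 115.67], [-73.04, 71.86], [3.21, 147.25], [-68.34, 248.33], [10.77, 114.83], [-161.83, 161.83]. Speed limits (degrees/s): [108.29, 108.29, 136.94, 136.94, 172.46, 172.46, 172.46].

### API

Orientations are given as a 3x3 rotation matrix whose columns are the frame's x, y, z axes.
In Python, from rig import manip gives the robot as it stands. The module is installed in compiled form; this text tells all that it offers.
- The arm moves only by the shell command python3 -m handwheel 'ROWS' [FORCE]. ROWS is JSON, a list of rows, each a list of 7 numbers: the opening, from -1 (shut) to 1 (fully open), then the shift along the tool's x, y, z in mm, then the turn, a rotation vector about the tool's x, y, z in degrees. In form: [[grip, x, y, z, ax, ay, az], ...]. A call has 1 to 12 rows; each row is the pose to reach, as a shift and turn from the pose commanded when the call began, along the tool's axes at that moment; what a row does not reach only later rows make up. A row lasts 1/8 s, in which the tool goes at most 62.5 mm and 10.7 degrees, less where a joint would pass 70% of its speed; a pose out of reach is approached as far as the arm can. A call with a gripper value outside its range is refused whole. The fingers move at their own pace and stop on an object; FORCE is the grip in N (left out, the last holds). Time passes only in rows, so rows that repeat a pose let the fingers close. It gives the time, the measured TCP pose, the force, the opening and the grip force at its end, in the units of the state.
- manip.get_state(): the state, without advancing time (a new reading comes with each control period).
- manip.grab_frame(name): name is "side" or "top" or "wrist"; returns the picture (400x640x3 uint8, red, green, blue); there is no depth.
- manip.camera_info(name): a dict with "fx", "fy", "cx", "cy" (pixels), "T" (4x4, takes a point from camera to world coordinates); the wrist camera has in their place "hand_eye" (4x4, takes a point from camera to tool coordinates, whose origin is the TCP and whose axes are the flange's). Camera axes: x right, y up, looking along -z (the intrinsics and any distortion apply to the point x, -y, -z); pixel columns grow to the right and rows downward; lengths in mm; the calibration is good to about 2 mm. A picture is of the moment at which its call begins: read the wrist's pose just before it. camera_info takes no time and is no camera call.
- manip.finish_job(): hands the job in; it is judged then, once.
Trained networks look in the newest picture that a camera, given by its name, has taken for a name from the list of things; names that differ only in an ending like _2 or _b are one class to them, and where a whole thing is asked for, a point or a joint stands for the part that bears it (a point fixed in the world has none). Each returns a list of dicts, best first, with "confidence" (0 to 1); they miss things now and then, are a little off and sometimes report something else, mostly with a low value. They report only what shows in the picture. A call takes as long as a camera call. They do not tell look-alikes from the thing itself.
- manip.cut_out(name, camera): "pixels" (400x640 bool, what is visible of it).
- manip.mark_of(name, camera): "location" ([x, y, z] in mm, in world coordinates, good to about 4 mm: a listed point, or the origin of a listed thing).
The state is a dict: "t": time; "joint_positions": joint angles; "joint_velocities": joint speeds; "tau": joint torques, N m; "tcp_pos": TCP position; "tool_rot": TCP orientation; "contact_force": force on the tool from outside, world axes, zero at the start; "ft_torque": the same for the moment, N m; "opening": finger opening in mm; "grip_force": force on a finger pad.
Only numpy, scipy, OpenCV 4.12 (cv2) and the standard library are available. Lean on these libraries where they do the work, as an engineer would, in place of code of your own. Each camera call takes 0.05 s, during which the arm holds its last target. There are 200 camera calls.

### The job

Bring the planter on the scanning turntable round to its next view: with a fingertip press the red spring plunger in, and keeping it pressed turn the table one notch towards the orange marker, then let the plunger spring fully up into the notch beside that marker. Do not turn the other way to the blue marker or force the table while it is locked, do not lift or knock over the planter, and leave everything else on the bench where it is.

Things in the scene. Friction and masses are not known exactly. Their poses are not given: they have to be found in the camera images.
- index_base: fixed round plywood base of the index table, 324 mm across, 14 mm thick; origin under its centre, on the vertical turning axis. On it stands a round wall (276 mm across, 40 mm high) holding a dark steel rim (110 to 132 mm radius, top at 42 mm, underside at 34 mm above the bench) with 8 notches, 45 degrees apart, 17 mm wide. A plywood disc (210 mm across, top at 40 mm) turns inside.
- turntable (a joint): angle of the disc, rad, growing anticlockwise seen from above; about 0 at the start, one notch is 0.785 either way. Locked (about half a degree of play) while the pin is up in a notch; with the plunger pressed it turns freely with light friction (0.06 N m, some 1 N at the plunger) and stays where it is left.
- plunger (a joint): how far the plunger is pressed down, m: 0 up (locked), 0.014 at the stop; the pin clears the rim from 0.009 on. A spring pushes it up, 3.5 N at the top, 7 N at the stop. Let go within about 1.5 degrees of a notch, the domed pin centres itself and springs fully up; elsewhere it stays down by the rim (0.004 to 0.008) until the table is turned on.
- plunger_top (a point): centre of the top of the plunger's flat round red cap (57 mm across), 70 mm from the axis, 66 mm above the bench when up. It slides in a black collar on the disc (60 mm inside, 72 mm outside, top at 62 mm): up, 4 mm proud; fully pressed, 10 mm below the collar's edge. A fingertip on the cap carries the table along by friction or by the collar's wall.
- pin (a point): centre of the top of the brass locking pin (15 mm thick, with a domed top), at the outer end of the plunger, 119 mm from the turning axis on the same radius as the cap; level with the rim's top when up.
- orange_marker: orange round peg, 20 mm across and 40 mm tall, fixed on the base 150 mm from the turning axis, just outside the notch to turn to and on the same radius as that notch (one notch from the start, on either side); origin at its foot, 14 mm above the bench
- blue_marker: blue round peg, as the orange one, outside the neighbouring notch on the other side
- planter: loose small green printed planter, 46 mm across, 58 mm tall, 60 g, standing on the disc about 30 mm from the axis on the side away from the plunger, where it rides along; origin at the centre of its foot, 40 mm above the bench
- glue_stick: loose white bottle of glue with an orange cap, 30 mm across, 95 mm tall, standing close to the base; origin at its foot
- screwdriver: loose red-handled screwdriver, 160 mm long, lying on the bench close to the base
- water_bottle: loose clear water bottle, 64 mm across, 190 mm tall; origin at its foot
- note_box: loose yellow open box, 90 x 90 x 35 mm; origin under its centre
- battery_pack: loose black tool battery, 75 x 110 x 60 mm; origin under its centre
Things that resemble listed ones, but are neither listed nor needed, are in the scene too. There is more than one size of the planter; the one meant has the size given above.

How it is judged:
By the outcome, as a careful person would: the job done as asked, in the order asked, and still so for the second after the job is handed in, with the robot touching nothing.
It also fails if it takes over 38 s, if anything falls off the work surface, if the arm or the gripper's body presses on something with over 40 N, if the wrist force passes 120 N, or if a joint passes its speed limit or range.

## Working session

There is one attempt and no reset: what is moved stays moved. The work goes in short steps, Python scripts to look and compute and a shell command to move; the robot and the scene stay as the last step left them, time stands still between calls to the robot, and variables do not carry over. Pictures are saved under pics/ and viewed, at most 10 in all, crops included, and the job is handed in when it is done.

```bash
mkdir -p pics; python3 - <<'E'
from rig import manip
import cv2,numpy as np
s=manip.get_state();print(s['t'],s['tcp_pos'],np.round(s['tool_rot'],3),manip.tip_reach,s['opening'])
for c in('top','side'):
    f=manip.grab_frame(c);cv2.imwrite(f'pics/{c}0.png',f[:,:,::-1])
    for n in('index_base','plunger_top','pin','orange_marker','blue_marker','planter','glue_stick','screwdriver','water_bottle'):
        try: print(c,n,[(round(d['confidence'],2),np.round(d['location']).tolist()) for d in manip.mark_of(n,c)][:3])
        except Exception as e: print(n,e)
E
```

```text
0.0 [ 249.44136373 -572.69381498  221.83331615] [[ 0.917  0.399 -0.001]
 [ 0.399 -0.917  0.001]
 [-0.    -0.001 -1.   ]] 17.0 93.82877384693525
top index_base [(0.92, [585.0, -85.0, 2.0])]
top plunger_top [(0.53, [519.0, -107.0, 67.0])]
top pin [(0.61, [476.0, -121.0, 45.0])]
top orange_marker [(0.56, [455.0, -24.0, 13.0])]
top blue_marker [(0.54, [525.0, -218.0, 16.0])]
top planter [(0.63, [609.0, -71.0, 36.0]), (0.62, [854.0, -25.0, 0.0]), (0.44, [470.0, 184.0, 4.0])]
top glue_stick [(0.6, [610.0, 496.0, -2.0]), (0.58, [669.0, -268.0, -1.0])]
top screwdriver [(0.62, [530.0, 129.0, -3.0])]
top water_bottle [(0.9, [610.0, 494.0, 0.0])]
side index_base [(0.93, [585.0, -84.0, -3.0]), (0.47, [421.0, 463.0, 2.0])]
side plunger_top [(0.5, [522.0, -108.0, 66.0])]
side pin [(0.61, [476.0, -123.0, 43.0])]
side orange_marker [(0.58, [450.0, -17.0, 14.0])]
side blue_marker [(0.75, [610.0, 491.0, 3.0]), (0.44, [448.0, -468.0, 0.0]), (0.37, [524.0, -219.0, 13.0])]
side planter [(0.63, [616.0, -72.0, 37.0]), (0.57, [466.0, 184.0, -1.0]), (0.51, [857.0, -21.0, 2.0])]
side glue_stick [(0.71, [668.0, -270.0, 1.0])]
side screwdriver [(0.56, [530.0, 125.0, -4.0]), (0.41, [476.0, -123.0, 44.0])]
side water_bottle [(0.94, [608.0, 491.0, 1.0])]
```

View pics/top0.png

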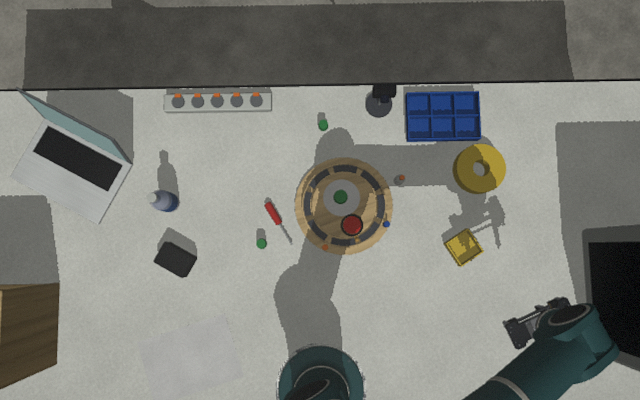

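View pics/side0.png

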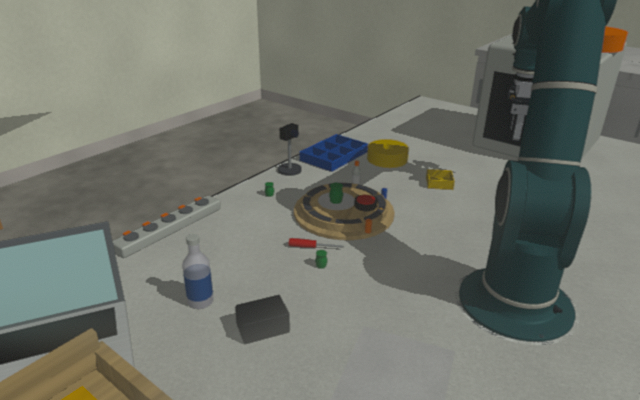

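Top view: the table is at px (343,205), the red cap at (352,225), orange peg (325,248), blue peg (386,224) and planter (341,197). Seen from above, orange is 45° clockwise of the plunger. Look-alikes:
- Red: the screwdriver handle (273,212), not the cap.
- Orange: the glue cap (401,180) and the rack's orange tops (178–256,100).
- Green: planters at (323,125) and (262,243), off the disc.

I'm moving above the cap with the gripper shut.

```bash
python3 -m handwheel '[[-1,40,-30,0,0,0,0],[-1,84,-62,0,0,0,0],[-1,128,-95,0,0,0,0],[-1,172,-127,0,0,0,0],[-1,216,-160,0,0,0,0],[-1,260,-192,0,0,0,0],[-1,304,-225,0,0,0,0],[-1,348,-257,0,0,0,0],[-1,390,-288,0,0,0,0],[-1,420,-310,0,0,0,0],[-1,433,-320,0,0,0,0],[-1,433,-320,0,0,0,0]]' 20
python3 - <<'E'
from rig import manip
import cv2,numpy as np
s=manip.get_state();print(s['t'],s['tcp_pos'],np.round(s['tool_rot'],3),s['opening'],s['contact_force'])
for c in('wrist','top','side'):
    f=manip.grab_frame(c);cv2.imwrite(f'pics/{c}1.png',f[:,:,::-1])
    for n in('index_base','plunger_top','pin','orange_marker','blue_marker','planter'):
        try: print(c,n,[(round(d['confidence'],2),np.round(d['location'],1).tolist()) for d in manip.mark_of(n,c)][:2])
        except Exception as e: print(n,e)
E
```

```text
t: 2.5
tcp_pos: [518.8, -106.6, 222.3]
tool_rot: [[0.916, 0.4, -0.0], [0.4, -0.916, 0.0], [-0.0, -0.0, -1.0]]
contact_force: [-0.2, -0.4, -0.4]
opening: 0.1
grip_force: 0.0
2.5 [ 518.80101198 -106.58229921  222.33757544] [[ 0.916  0.4   -0.   ]
 [ 0.4   -0.916  0.   ]
 [-0.    -0.    -1.   ]] 0.09388759746245019 [-0.22943743 -0.41247494 -0.40426879]
wrist index_base [(0.83, [589.3, -86.2, -0.5])]
wrist plunger_top [(0.73, [523.7, -108.1, 66.5])]
wrist pin [(0.94, [478.1, -122.3, 43.1])]
wrist orange_marker [(0.65, [450.9, -18.7, 14.0]), (0.45, [479.0, -121.7, 44.3])]
wrist blue_marker [(0.58, [525.2, -215.5, 14.5])]
wrist planter [(0.86, [612.8, -73.1, 40.9]), (0.7, [468.5, 190.5, 2.5])]
top index_base [(0.81, [582.9, -84.7, -0.4]), (0.32, [445.3, -472.1, 4.1])]
top plunger_top []
top pin []
top orange_marker [(0.62, [455.9, -22.7, 10.7])]
top blue_marker []
top planter [(0.62, [853.3, -23.1, 2.4]), (0.54, [607.2, -72.4, 40.5])]
side index_base [(0.91, [589.0, -85.8, -0.8])]
side plunger_top [(0.71, [522.4, -110.1, 65.2])]
side pin [(0.42, [477.7, -121.8, 43.6])]
side orange_marker [(0.59, [450.7, -20.7, 12.4])]
side blue_marker [(0.5, [525.1, -223.8, 14.2])]
side planter [(0.61, [615.5, -72.7, 38.6]), (0.58, [464.6, 184.3, 2.4])]
```

View pics/wrist1.png

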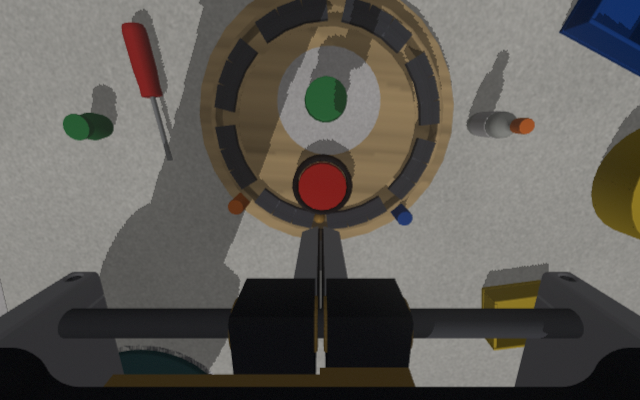

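Wrist view: red cap (322,187), brass pin (320,218) in its notch, orange peg (238,204), blue peg (403,216), planter (326,98) on the disc. The choice is confirmed. Now I'll centre on the cap and press straight down.

```bash
python3 -m handwheel '[[-1,2.5,2.3,40,0,0,0],[-1,2.5,2.3,85,0,0,0],[-1,2.5,2.3,118,0,0,0],[-1,2.5,2.3,130,0,0,0],[-1,2.5,2.3,135,0,0,0],[-1,2.5,2.3,139,0,0,0],[-1,2.5,2.3,143,0,0,0],[-1,2.5,2.3,147,0,0,0],[-1,2.5,2.3,147,0,0,0]]'
python3 - <<'E'
from rig import manip
import cv2,numpy as np
s=manip.get_state();print(s['t'],s['tcp_pos'],s['contact_force'])
f=manip.grab_frame('wrist');cv2.imwrite('pics/w2.png',f[:,:,::-1])
C=np.array([588.3,-85.3]);R=s['tool_rot'][:2,:2]
p0=C+70*np.array([np.cos(np.radians(198.7)),np.sin(np.radians(198.7))])
for d in (5,10,15,20,25,30,35,40,45,46):
    a=np.radians(198.7-d);p=C+70*np.array([np.cos(a),np.sin(a)])
    print(d,np.round(R.T@(p-p0),1))
E
```

```text
t: 4.68
tcp_pos: [522.5, -107.9, 75.7]
tool_rot: [[0.917, 0.399, 0.001], [0.399, -0.917, -0.0], [0.001, 0.0, -1.0]]
contact_force: [2.9, -0.1, 4.2]
opening: 0.6
grip_force: 2.2
4.675 [ 522.49444589 -107.85751759   75.6766886 ] [ 2.86025668 -0.06760701  4.17654912]
5 [ 0.8 -6.1]
10 [  2.1 -12. ]
15 [  3.9 -17.9]
20 [  6.2 -23.5]
25 [  9.  -28.9]
30 [ 12.3 -34.1]
35 [ 16.  -38.9]
40 [ 20.1 -43.5]
45 [ 24.6 -47.6]
46 [ 25.5 -48.4]
```

View pics/w2.png

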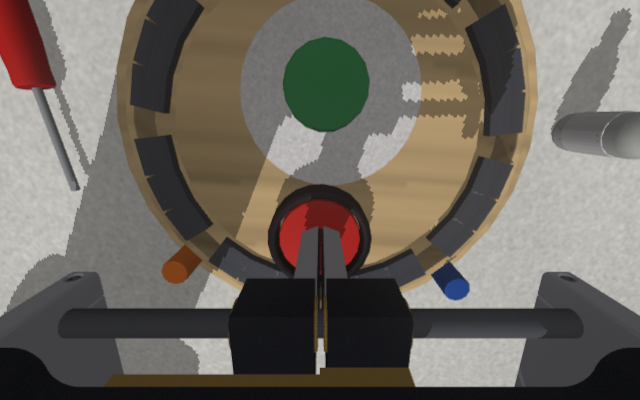

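The tip is inside the collar on the cap at (320,235). Pressed about 7 mm, 4 N. I'll press on to about 13.5 mm.

```bash
python3 -m handwheel '[[-1,0,0,3,0,0,0],[-1,0,0,5,0,0,0],[-1,0,0,6.3,0,0,0],[-1,0,0,6.3,0,0,0]]'
```

```text
t: 5.22
tcp_pos: [522.5, -107.8, 69.5]
tool_rot: [[0.917, 0.399, 0.001], [0.399, -0.917, -0.0], [0.001, 0.0, -1.0]]
contact_force: [2.3, -0.2, 6.1]
opening: 0.1
grip_force: 3.0
```

Pressed 13.5 mm, so the pin is clear. I'll turn 20° towards orange as a trial.

```bash
python3 -m handwheel '[[-1,0.3,-3,0,0,0,0],[-1,0.8,-6.1,0,0,0,0],[-1,1.4,-9,0,0,0,0],[-1,2.1,-12,0,0,0,0],[-1,3,-15,0,0,0,0],[-1,3.9,-17.9,0,0,0,0],[-1,5,-20.7,0,0,0,0],[-1,6.2,-23.5,0,0,0,0],[-1,6.2,-23.5,0,0,0,0]]'
python3 - <<'E'
from rig import manip
import cv2,numpy as np
f=manip.grab_frame('wrist');cv2.imwrite('pics/w3.png',f[:,:,::-1])
E
```

```text
t: 6.35
tcp_pos: [518.3, -83.6, 69.4]
tool_rot: [[0.917, 0.399, 0.0], [0.399, -0.917, 0.0], [0.0, 0.0, -1.0]]
contact_force: [-0.2, -0.2, 5.4]
opening: 0.6
grip_force: 3.2
```

View pics/w3.png

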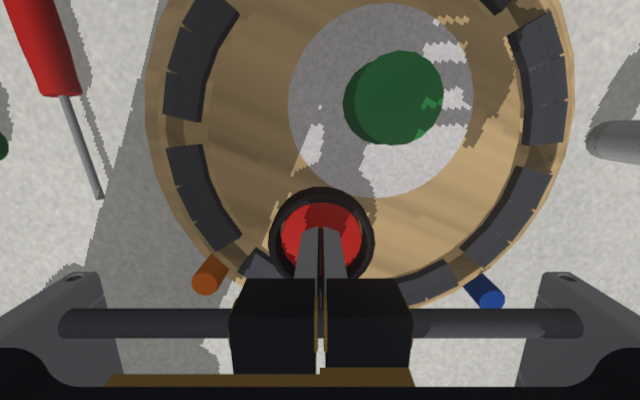

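The collar stays centred round the tip at (320,235), and the planter rode along upright at (393,97). I'll turn the remaining 25°.

```bash
python3 -m handwheel '[[-1,1.4,-2.7,0,0,0,0],[-1,2.8,-5.4,0,0,0,0],[-1,4.4,-8,0,0,0,0],[-1,6.1,-10.6,0,0,0,0],[-1,7.9,-13,0,0,0,0],[-1,9.8,-15.4,0,0,0,0],[-1,11.8,-17.7,0,0,0,0],[-1,13.9,-20,0,0,0,0],[-1,16.1,-22.1,0,0,0,0],[-1,18.4,-24.1,0,0,0,0],[-1,18.4,-24.1,0,0,0,0]]'
python3 - <<'E'
from rig import manip
import cv2,numpy as np
f=manip.grab_frame('wrist');cv2.imwrite('pics/w4.png',f[:,:,::-1])
for c in('wrist','side','top'):
    if c!='wrist': manip.grab_frame(c)
    for n in('plunger_top','pin','orange_marker','index_base'):
        print(c,n,[(round(d['confidence'],2),np.round(d['location'],1).tolist()) for d in manip.mark_of(n,c)][:2])
E
```

```text
t: 7.78
tcp_pos: [525.6, -54.2, 69.4]
tool_rot: [[0.917, 0.4, 0.0], [0.4, -0.917, -0.0], [0.0, 0.0, -1.0]]
contact_force: [-0.5, 1.3, 5.6]
opening: 0.5
grip_force: 3.1
wrist plunger_top [(0.92, [526.4, -56.7, 51.8])]
wrist pin [(0.81, [482.4, -33.6, 25.4])]
wrist orange_marker [(0.79, [453.2, -17.5, 13.8])]
wrist index_base [(0.95, [589.9, -85.3, 1.2])]
side plunger_top [(0.37, [522.1, -62.5, 52.2])]
side pin []
side orange_marker []
side index_base [(0.81, [585.1, -81.2, -0.2])]
top plunger_top []
top pin [(0.29, [586.2, -86.0, 1.1])]
top orange_marker []
top index_base [(0.89, [585.9, -83.2, -0.3])]
```

View pics/w4.png

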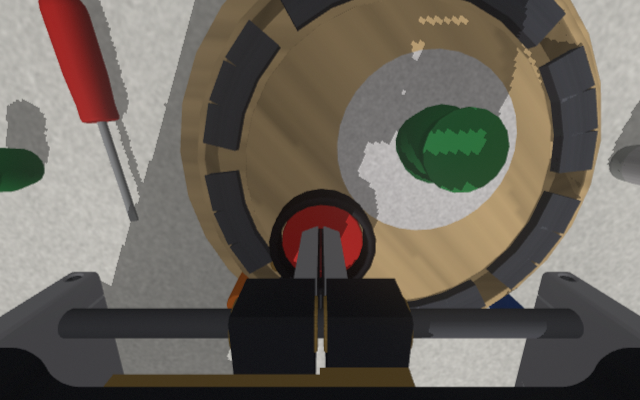

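Pin at about 154.0° against the 153.7° notch, so they line up. I'll raise 8.5 mm and use the force to tell whether the pin has entered the notch.

```bash
python3 -m handwheel '[[-1,0,0,-3,0,0,0],[-1,0,0,-6,0,0,0],[-1,0,0,-8.5,0,0,0],[-1,0,0,-10.5,0,0,0],[-1,0,0,-10.5,0,0,0]]'
```

```text
t: 9.15
tcp_pos: [525.4, -54.2, 79.7]
tool_rot: [[0.917, 0.399, -0.0], [0.399, -0.917, 0.0], [-0.0, -0.0, -1.0]]
contact_force: [0.0, 1.7, 3.7]
opening: 0.5
grip_force: 1.9
```

The tip is at 62.7 mm and the spring still pushes with 3.7 N, so the pin is in the notch. Lifting off, then checking.

```bash
python3 -m handwheel '[[-1,0,0,-2,0,0,0],[-1,0,0,-4,0,0,0],[-1,0,0,-8,0,0,0],[-1,0,0,-30,0,0,0],[-1,0,0,-75,0,0,0],[-1,0,0,-120,0,0,0],[-1,-20,0,-140,0,0,0],[-1,-20,0,-140,0,0,0]]'
python3 - <<'E'
from rig import manip
import cv2,numpy as np
f=manip.grab_frame('wrist');cv2.imwrite('pics/w5.png',f[:,:,::-1])
for c in('wrist','side'):
    if c!='wrist': g=manip.grab_frame(c);cv2.imwrite('pics/s5.png',cv2.resize(g[140:290,240:440,::-1],(800,600)))
    for n in('plunger_top','pin','orange_marker','index_base','planter','glue_stick','screwdriver'):
        print(c,n,[(round(d['confidence'],2),np.round(d['location'],1).tolist()) for d in manip.mark_of(n,c)][:2])
E
```

```text
t: 10.15
tcp_pos: [507.1, -63.0, 221.0]
tool_rot: [[0.917, 0.398, 0.002], [0.398, -0.917, -0.001], [0.002, 0.002, -1.0]]
contact_force: [0.4, 0.0, 0.1]
opening: 0.5
grip_force: 0.0
wrist plunger_top [(0.84, [525.5, -55.3, 63.8])]
wrist pin [(0.66, [483.6, -32.5, 41.6])]
wrist orange_marker [(0.86, [450.7, -18.9, 14.1])]
wrist index_base [(0.55, [590.0, -84.7, 0.6])]
wrist planter [(0.97, [616.4, -94.6, 38.8]), (0.78, [467.3, 188.5, 0.9])]
wrist glue_stick [(0.68, [673.3, -265.7, 3.7])]
wrist screwdriver [(0.64, [532.9, 131.0, 1.0])]
side plunger_top [(0.43, [524.5, -55.6, 64.3])]
side pin [(0.43, [478.3, -34.2, 41.8]), (0.43, [526.7, -57.4, 65.3])]
side orange_marker [(0.58, [451.2, -19.4, 12.1])]
side index_base [(0.77, [584.1, -81.5, -1.7])]
side planter [(0.59, [615.9, -91.9, 37.9]), (0.45, [464.2, 183.9, 1.3])]
side glue_stick [(0.42, [668.8, -270.7, -1.5])]
side screwdriver [(0.5, [532.6, 128.8, -3.0])]
```

View pics/w5.png

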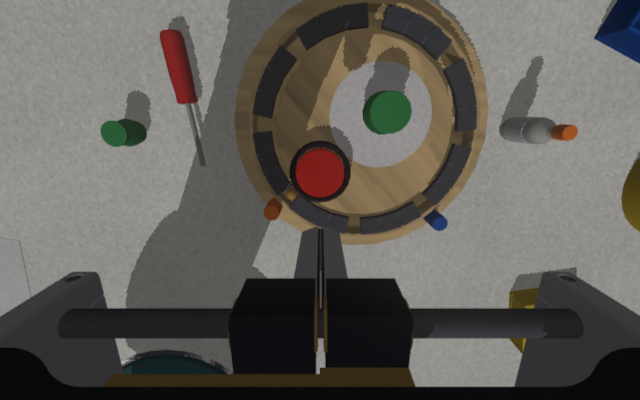

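View pics/s5.png

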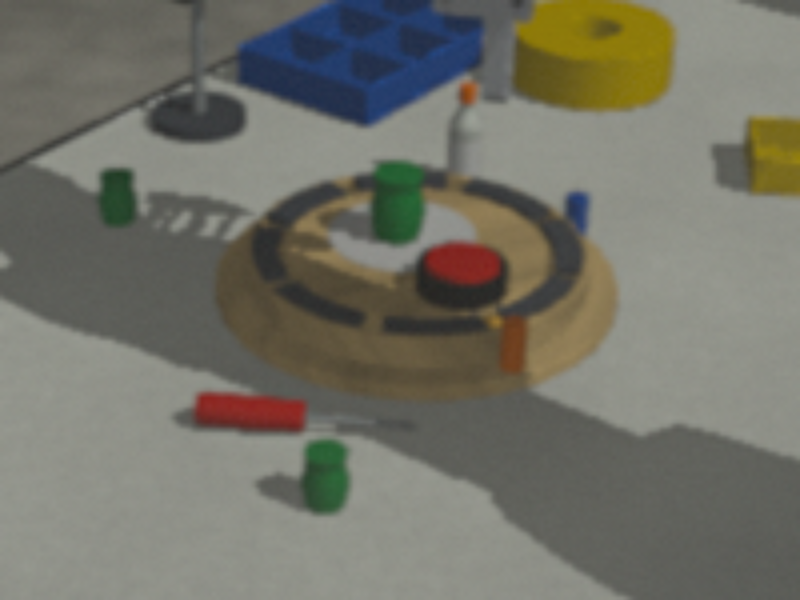

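The cap stands proud of its collar at (320,172). The brass pin is up in the notch at (290,196), beside the orange peg (272,209). The planter is upright at (387,112), the rest is undisturbed and the arm is clear.

```bash
python3 -c "
from rig import manip
print(manip.finish_job())"
```

```text
the job is handed in; nothing more can be done
None
```

The table is turned one notch to the orange marker with the plunger sprung up in its notch and the planter still upright; the job is handed in, but no verdict came back.

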